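Stow the stay rod in its clips and hold the control box's lid part open

ROBOT

A 7-joint arm with a two-finger parallel gripper is mounted at the origin on a cart in front of the work surface, level with it; the furniture and walls round the work are solid. World frame = base frame: x ahead of the robot, y to its left, z up, the work surface at z = 0. Lengths are in m, angles in rad, forces in N, time in s.
With the tool pointing down it reaches from about 0.425 to 0.8 m from the base axis. Payload 8.3 kg.
Tool frame: the origin (TCP) lies at the very end of the fingers, on their centre line; the grasp point (between the pads) lies 19 mm behind it; z points along the fingers, y is the line along which they close (so a half turn about z gives the same grasp; the last joint's range is limited). The gripper opens to 85 mm and grips with 20 to 120 N. Pads are 22 mm wide; open, the fingers measure 114 mm over their backs; the gripper's body (76 mm by 85 mm) begins 54 mm behind the grasp point. The pads swing forward as they close: fully open they stand 13 mm farther back than shut.
Start: joints at [1.271, 0.383, 0.016, 1.37, -0.006, 1.388, -0.046], TCP at [0.147, -0.608, 0.231] pointing down, gripper open.
Joint ranges: [-2.95, 2.95], [-0.25, 2.06], [-1.52, 1.56], [0.18, 2.33], [-1.44, 4.58], [0.02, 2.06], [-3.01, 3.01]. Speed limits (rad/s): [2.39, 2.39, 3.01, 3.01, 3.14, 3.14, 3.14].

INTERFACE

Orientations are given as [roll, pitch, yaw] about the fixed x, y, z axes, in that order (R = Rz(yaw) Ry(pitch) Rx(roll)).
In Python, from plant import bot, eyes, hand_in gives the robot as it stands. The module is installed in compiled form; this text tells all that it offers.
- The arm moves only by the tool arm_command, never from a script. Its argument "commands" is a list of rows, each an object with "delta_pos": the shift along the tool's x, y, z in fractions of the full range, 1 being 0.6 m, a list of three; "yaw": the turn about the tool's z in parts of the range, where 1.0 means 360 degrees; "claw": the opening, from 0 (shut) to 1 (fully open). In form: [{"delta_pos": [tx, ty, tz], "yaw": yaw, "claw": claw}, ...]. A call has 1 to 5 rows; each row is the pose to reach, as a shift and turn from the pose commanded when the call began, along the tool's axes at that moment; what a row does not reach only later rows make up. A row lasts 1/10 s, in which the tool goes at most 50 mm and 8.59 degrees, less where a joint would pass 70% of its speed; a pose out of reach is approached as far as the arm can. Shift and turn numbers lie between -1 and 1, and a call with a number outside is refused. A call with a gripper value outside its range is refused whole. The fingers move at their own pace and stop on an object; "newtons" is the grip in N (left out, the last holds). Time passes only in rows, so rows that repeat a pose let the fingers close. It gives the time, the measured TCP pose, the force, the opening and the grip force at its end, in the units of the state.
- bot.state(): the state, without advancing time (a new reading comes with each control period).
- eyes.grab_frame(name): name is "scene" or "top" or "wrist"; returns a dict with "color" (420x560x3 uint8, red, green, blue), "K" (3x3 intrinsics, pixels), "dist_coeffs" ([k1, k2, p1, p2, k3] as OpenCV has them; the pictures are not rectified), "pose" (4x4, takes a point from camera to world coordinates). Camera axes: x right, y up, looking along -z (the intrinsics and any distortion apply to the point x, -y, -z); pixel columns grow to the right and rows downward; lengths in m; the calibration is good to about 2 mm. A picture is of the moment at which its call begins. There is no depth.
- hand_in(): hands the job in; it is judged then, once.
The state is a dict: "clock": time; "joints": joint angles; "joint_velocities": joint speeds; "joint_efforts": joint torques, N m; "position": TCP position; "tool_rot": TCP orientation; "force": force on the tool from outside, world axes, zero at the start; "torque": the same for the moment, N m; "opening": finger opening in m; "gripper_force": force on a finger pad.
Only numpy, scipy, OpenCV 4.12 (cv2) and the standard library are available. Lean on these libraries where they do the work, as an engineer would, in place of code of your own. Each camera call takes 0.05 s, during which the arm holds its last target. There are 200 camera calls.

TASK

I am about to fit the earth strap between this open control box and its lid; the strap only reaches with the lid part-way down, and the stay rod can only prop it wide open. Stow the loose stay rod: press it down past the sprung jaws of the two fork clips inside the box until it sits fully home, and let go of it; then take the lid by its front edge, bring it forward without letting it drop, and hold it still for me at 60 degrees open (0 is shut, 90 upright; within 5 degrees). Finish while still holding it there - it would fall shut - and leave the other things on the bench where they are.

Things in the scene. Friction and masses are not known exactly. Their poses are not given: they have to be found in the camera images.
- control_box: Fixed grey steel control box lying on its back, open on top: 165 (x) x 260 (y) x 88 mm (z), walls 3 mm. Origin: centre of its underside; x points from the opening edge (robot's side) to the hinge side, y along the hinge, z up. Inside, lower than 80 mm and at y < 45 mm: white breakers, terminals, a wiring duct. Black cable glands stick 22 mm out of its -y wall; lugs 22 mm out of both at the foot.
- lid_swing (a joint): Angle of the lid, rad: 0 = shut, level; 1.571 = upright; it starts leaning back on its stop at about 1.745 (100 degrees). 60 degrees is 1.047. No spring and hardly any friction: forward of upright the lid falls shut by its own weight.
- lid_hinge (a point): Middle of the lid's hinge axis, at (87, 0, 100) mm in the box's frame; the axis is the box's y.
- lid: The steel lid, 276 mm wide, 0.5 to 1 kg. Origin: middle of the hinge axis; x points from its front edge back to the hinge (front edge at x = -191.5 mm), y along the hinge, z out of its outer face. Panel 3 mm thick (z = -1.5 to 1.5 mm). Two round locks on the outer face at x = -140, y = +-85 mm, tongues inside; inside, a document pocket 9 mm high at x = -47 to -137, y = -52 to 62 mm.
- lid_grip (a point): Middle of the lid's front rail, at (-181.5, 0, -6.5) mm in the lid's frame. Over the whole width the front edge is folded to a hollow rail 16 mm thick (z = -14.5 to 1.5 mm) and 20 mm deep (x = -191.5 to -171.5 mm): pinch it across its 16 mm. Its axes are the lid's.
- screwdriver_yel: Screwdriver with a yellow handle, 164 mm, lying to the right of the box; leave alone.
- white_connector: White connector block 32x50x42 mm, in front of the box; leave alone.
- tape_measure: Yellow tape measure 38x90x64 mm, near right; leave alone.
- fuse_carton: Small blue carton 52x52x45 mm, to the left; leave alone.
- black_adapter: Black power adapter brick 45x85x25 mm, farther right; leave alone.
- tape_black: Roll of black tape, 62 mm across, 19 mm high, near left; leave alone.
- stay_rod: The lid's loose stay rod: plain straight steel rod, 10 mm thick, 140 mm long, 60 to 105 g, with black-sleeved ends; lies on the bench to the left of the box. Origin: its middle, on its centre line; its own x runs along it. Either way round will do.
- clip_seat (a point): Where the rod's middle lies when home: at (0, 75, 74) mm in the box's frame, midway between the two clips; the rod lies along the box's x. The clips stand at 36 mm either side along x, 13 mm long each, and reach 16 mm above this point; between them 58 mm are free for the fingers, and 40 mm on either side along y; a strip lies 13 mm below this point. 14 mm below the box's rim.
- clip_jaw_a (a joint): Angle of the front clip's sprung jaw, rad: 0 = closed, grows as it is pushed aside. Each clip is a fork, 12 mm wide: fixed prong on the +y side, on the -y side the hinged jaw, whose ramp leads down to a nose that leaves only 7 mm of the mouth. The rod pushed straight down spreads the jaws by about 0.2 rad (about 5 to 20 N for both), passes the noses 6 mm above home, and they snap over it.
- clip_jaw_b (a joint): The same for the rear clip (hinge side).

How it is judged:
By the outcome, as a careful person would: the job done as asked, in the order asked, and still so for the second after the job is handed in, while the arm keeps its last pose, push and grip.
It also fails if it takes over 58 s, if anything falls off the work surface, if the arm or the gripper's body presses on something with over 40 N, if the wrist force passes 120 N, or if a joint passes its speed limit or range.

## Working session

There is one attempt and no reset: what is moved stays moved. The work goes in short steps, Python scripts to look and compute and a tool call to move; the robot and the scene stay as the last step left them, time stands still between calls to the robot, and variables do not carry over. Pictures are saved under pics/ and viewed, at most 10 in all, crops included, and the job is handed in when it is done.

Besides the shell and the picture viewer there is one more tool, called after "Call:" as name(argument=value, ...), one argument or row to a line, values as JSON. arm_command: Moves the arm, as the interface text tells. Its arguments: {"type":"object","properties":{"commands":{"type":"array"},"newtons":{"type":"number"}},"required":["commands"]}

```bash
mkdir -p pics
cat > h.py <<'E'
import numpy as np, cv2
from plant import bot, eyes
def grab(n,fn=None):
    f=eyes.grab_frame(n)
    if fn: cv2.imwrite('pics/'+fn+'.png',f['color'][:,:,::-1]); np.savez('pics/'+fn+'.npz',**{k:np.array(v) for k,v in f.items()})
    return f
def load(fn): return dict(np.load('pics/'+fn+'.npz'))
def ray(f,uv):
    p=cv2.undistortPoints(np.array(uv,float).reshape(-1,1,2),np.array(f['K']),np.array(f['dist_coeffs'])).reshape(-1,2)
    d=np.c_[p[:,0],-p[:,1],-np.ones(len(p))]@f['pose'][:3,:3].T
    return f['pose'][:3,3],d
def plane(f,uv,z):
    o,d=ray(f,uv); return o+d*((z-o[2])/d[:,2])[:,None]
def tri(f,uv,g,uv2):
    o,d=ray(f,uv);p,e=ray(g,uv2);out=[]
    for a,b in zip(d,e):
        s=np.linalg.lstsq(np.c_[a,-b],p-o,rcond=None)[0]
        A,B=o+a*s[0],p+b*s[1]; out.append(np.r_[(A+B)/2,np.linalg.norm(A-B)])
    return np.array(out)
def proj(f,P):
    P=np.atleast_2d(P);q=(P-f['pose'][:3,3])@f['pose'][:3,:3]
    return cv2.projectPoints(q*[1,-1,-1],np.zeros(3),np.zeros(3),np.array(f['K']),np.array(f['dist_coeffs']))[0].reshape(-1,2)
E
python3 - <<'E'
from h import *
np.set_printoptions(precision=3,suppress=True)
fs=[grab(n,n+'0') for n in('scene','top','wrist')]
for f in fs: print(f['pose'],f['K'][0])
cv2.imwrite('pics/st.png',cv2.resize(np.hstack([fs[0]['color'],fs[2]['color']]),(800,300))[:,:,::-1])
print(bot.state())
E
```

```text
[[-0.661  0.424 -0.62  -0.333]
 [-0.751 -0.367  0.549  0.751]
 [ 0.005  0.828  0.561  0.861]
 [ 0.     0.     0.     1.   ]] [490.234   0.    281.429]
[[ 0.006  0.997 -0.076  0.425]
 [-1.     0.006  0.009  0.007]
 [ 0.009  0.076  0.997  1.228]
 [ 0.     0.     0.     1.   ]] [385.674   0.    279.939]
[[ 0.234  0.934  0.27   0.214]
 [-0.972  0.226  0.062 -0.59 ]
 [-0.003 -0.277  0.961  0.374]
 [ 0.     0.     0.     1.   ]] [310.13   0.   276.74]
{'clock': 0.15, 'joints': array([ 1.271,  0.384,  0.016,  1.371, -0.006,  1.388, -0.046]), 'joint_velocities': array([ 0.001, -0.001, -0.001, -0.002,  0.001, -0.003, -0.001]), 'joint_efforts': array([  0.002, -62.815,   0.846, -37.216,   0.017,   0.011,  -0.   ]), 'position': array([ 0.147, -0.607,  0.23 ]), 'tool_rot': array([-3.14 , -0.   ,  0.237]), 'force': array([ 0.574, -0.274,  0.112]), 'torque': array([ 0.043, -0.005, -0.01 ]), 'gripper_force': 0.0, 'opening': 0.08551059097391787}
```

View pics/top0.png

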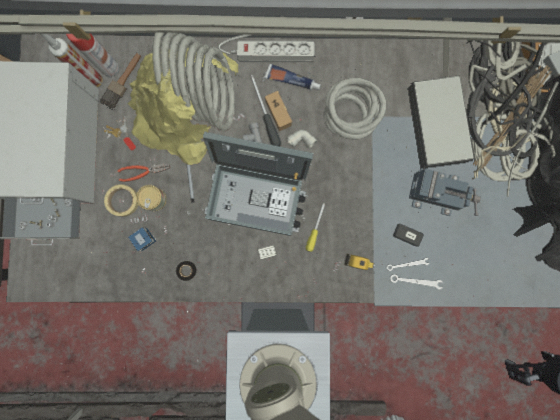

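View pics/scene0.png

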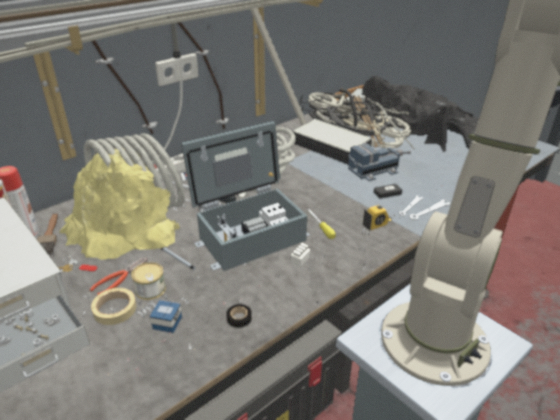

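Run:
```python
from h import *
t=load('top0')['color'][120:250,170:320];s=load('scene0')['color'][110:280,140:320]
cv2.imwrite('pics/c1.png',cv2.resize(t,None,fx=4.6,fy=4.6,interpolation=cv2.INTER_CUBIC)[:,:,::-1])
cv2.imwrite('pics/c2.png',cv2.resize(s,None,fx=3.5,fy=3.5,interpolation=cv2.INTER_CUBIC)[:,:,::-1])
```

```text
(no output)
```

View pics/c1.png

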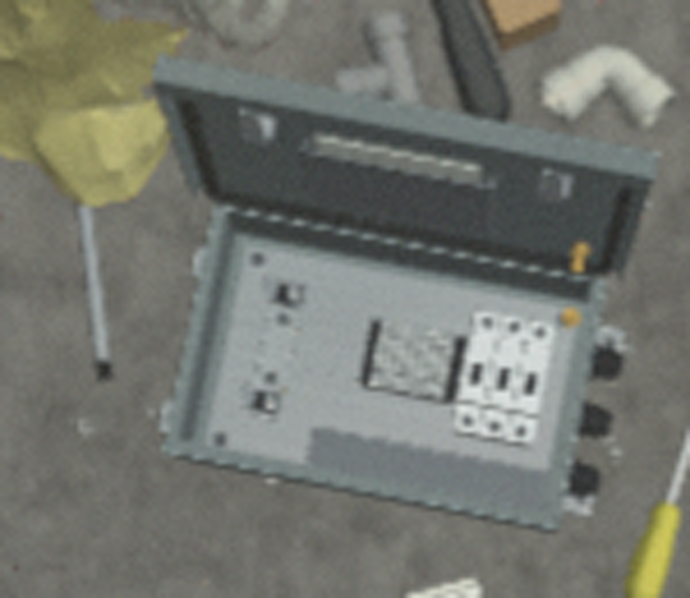

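View pics/c2.png

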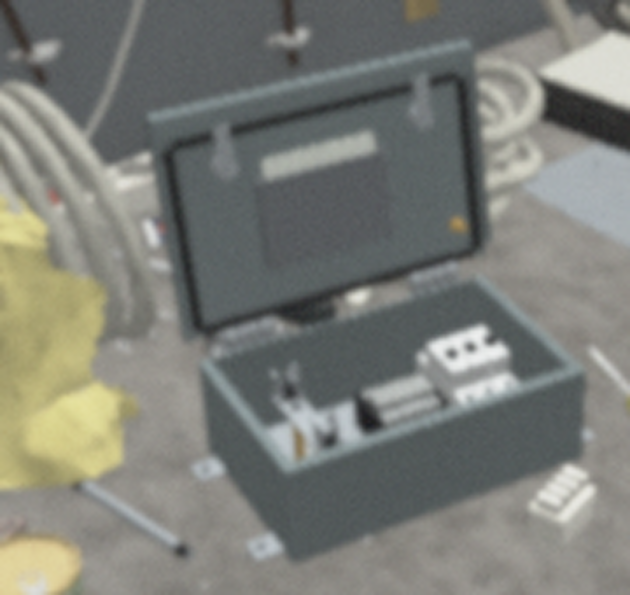

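Run:
```python
from h import *
np.set_printoptions(precision=4,suppress=True)
t=load('top0');s=load('scene0')
T=lambda a:np.array(a)/4.6+[170,120]
S=lambda a:np.array(a)/3.5+[140,110]
a=[(168,455),(555,527),(605,278),(222,207),(155,65),(657,158),(104,376)]
b=[(290,472),(583,370),(480,278),(207,365),(150,118),(470,42),(187,552)]
print(tri(t,T(a),s,S(b)))
print('rod top',plane(t,T([(104,376),(86,205)]),.005))
print('rod scene',plane(s,S([(187,552),(77,484)]),.005))
print('clips',plane(t,T([(288,293),(263,402)]),.085),plane(s,S([(288,372),(328,420)]),.085))
print('rim',plane(t,T(a[:4]),.088))
print('cloth near edge', tri(t,T([(100,205),(165,150)]),s,S([(75,480),(135,402)])))
```

```text
[[ 0.4965  0.2133  0.0859  0.0008]
 [ 0.4512 -0.0363  0.0856  0.002 ]
 [ 0.6135 -0.0689  0.0813  0.003 ]
 [ 0.658   0.1807  0.081   0.0046]
 [ 0.6926  0.1861  0.2875  0.0048]
 [ 0.6448 -0.0842  0.285   0.0045]
 [ 0.5556  0.2726  0.0048  0.002 ]]
rod top [[0.5563 0.2734 0.005 ]
 [0.6756 0.2884 0.005 ]]
rod scene [[0.5546 0.2721 0.005 ]
 [0.6806 0.2929 0.005 ]]
clips [[0.6026 0.1383 0.085 ]
 [0.5315 0.1534 0.085 ]] [[0.6011 0.1397 0.085 ]
 [0.5298 0.1539 0.085 ]]
rim [[ 0.4966  0.2133  0.088 ]
 [ 0.4518 -0.0355  0.088 ]
 [ 0.6134 -0.0674  0.088 ]
 [ 0.6581  0.1814  0.088 ]]
cloth near edge [[0.6812 0.2857 0.0029 0.0158]
 [0.7041 0.225  0.0407 0.0069]]
```

Units first: shifts go in shares of 0.6 m and turns go in shares of 360 degrees. So 250 mm / 600 = 0.4167, -75 mm / 600 = -0.125.

Call:
arm_command(
  commands=[
    {"delta_pos": [0.4167,-0.125,0],"yaw": 0,"claw": 1},
    {"delta_pos": [0.4167,-0.125,0],"yaw": 0,"claw": 1},
    {"delta_pos": [0.4167,-0.125,0],"yaw": 0,"claw": 1},
    {"delta_pos": [0.4167,-0.125,0],"yaw": 0,"claw": 1},
    {"delta_pos": [0.4167,-0.125,0],"yaw": 0,"claw": 1},
  ],
)

```text
clock: 0.65
position: [0.3639, -0.4802, 0.2311]
tool_rot: [-3.141, 0.0, 0.237]
force: [1.0, -1.9, 0.3]
opening: 0.0853
gripper_force: 0.0
```

In the tool's units: -210 mm / 600 = -0.35, 130 mm / 600 = 0.2167.

Call:
arm_command(
  commands=[
    {"delta_pos": [0.2167,-0.35,0],"yaw": 0,"claw": 1},
    {"delta_pos": [0.2167,-0.35,0],"yaw": 0,"claw": 1},
    {"delta_pos": [0.2167,-0.35,0],"yaw": 0,"claw": 1},
    {"delta_pos": [0.2167,-0.35,0],"yaw": 0,"claw": 1},
    {"delta_pos": [0.2167,-0.35,0],"yaw": 0,"claw": 1},
  ],
)

```text
clock: 1.15
position: [0.4399, -0.2445, 0.2312]
tool_rot: [-3.141, 0.0, 0.237]
force: [1.2, -0.5, 0.1]
opening: 0.0857
gripper_force: 0.0
```

In the tool's units: -230 mm / 600 = -0.3833, 85 mm / 600 = 0.1417.

Call:
arm_command(
  commands=[
    {"delta_pos": [0.1417,-0.3833,0],"yaw": 0,"claw": 1},
    {"delta_pos": [0.1417,-0.3833,0],"yaw": 0,"claw": 1},
    {"delta_pos": [0.1417,-0.3833,0],"yaw": 0,"claw": 1},
    {"delta_pos": [0.1417,-0.3833,0],"yaw": 0,"claw": 1},
    {"delta_pos": [0.1417,-0.3833,0],"yaw": 0,"claw": 1},
  ],
)

```text
clock: 1.65
position: [0.468, -0.0008, 0.2314]
tool_rot: [3.141, -0.0, 0.238]
force: [-0.0, 0.3, -0.2]
opening: 0.0852
gripper_force: 0.0
```

In the tool's units: -230 mm / 600 = -0.3833, 85 mm / 600 = 0.1417, 5.6 degrees / 360 = 0.0156.

Call:
arm_command(
  commands=[
    {"delta_pos": [0.1417,-0.3833,0],"yaw": 0.0156,"claw": 1},
    {"delta_pos": [0.1417,-0.3833,0],"yaw": 0.0156,"claw": 1},
    {"delta_pos": [0.1417,-0.3833,0],"yaw": 0.0156,"claw": 1},
    {"delta_pos": [0.1417,-0.3833,0],"yaw": 0.0156,"claw": 1},
    {"delta_pos": [0.1417,-0.3833,0],"yaw": 0.0156,"claw": 1},
  ],
)

```text
clock: 2.15
position: [0.4967, 0.2425, 0.2313]
tool_rot: [-3.141, -0.0, 0.139]
force: [2.1, -1.3, -0.5]
opening: 0.0852
gripper_force: 0.0
```

Run:
```python
from h import *
f=grab('wrist','w1');s=bot.state();print(s['position'],s['tool_rot'],s['joints'])
print(proj(f,[[.5555,.273,.005],[.625,.2825,.005],[.569,.1467,.074]]))
```

```text
[0.49482715 0.25064979 0.231088  ] [-3.13646045e+00  1.21239104e-04  1.47578554e-01] [ 0.01990968  0.29774609 -0.67310338  1.54514311  0.18334618  1.36209921
 -2.0925754 ]
[[258.72944692 121.81969686]
 [258.00485103  56.38378965]
 [388.50902412 128.06083572]]
```

View pics/w1.png

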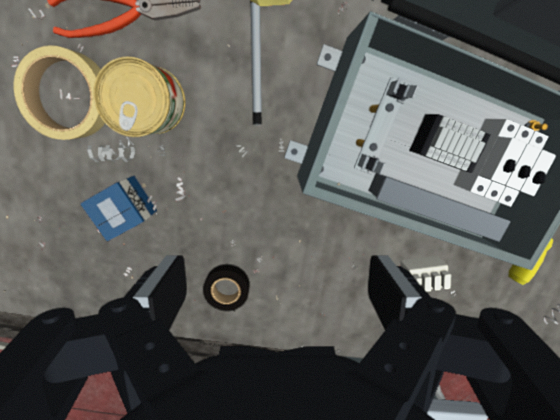

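Run:
```python
from h import *
np.set_printoptions(precision=4,suppress=True)
f=load('w1');t=load('top0');g=f['color'].astype(int)
m=(g.min(2)>135)
pts=[]
for r in range(12,110,4):
    c=np.where(m[r,245:268])[0]
    if len(c)>3: pts.append((245+c.mean(),r,len(c)))
pts=np.array(pts);print(pts[::5])
P=plane(f,pts[:,:2],.005);v=np.polyfit(P[:,0],P[:,1],1);print('angle',np.degrees(np.arctan(v[0])),np.polyval(v,[.5555,.61,.625]))
e=plane(f,[(257.3,123)],.005);print('end',e)
print(tri(f,[(257.3,123)],t,[(192.6,201.7)]))
cl=tri(f,[(400,90),(367,162)],t,np.array([(288,293),(263,402)])/4.6+[170,120]);print(cl)
print(plane(f,[(400,90),(367,162)],.088))
print(plane(f,[(372,15),(305,190),(530,262)],.088))
```

```text
[[256.   12.    7. ]
 [256.5  32.    6. ]
 [256.5  52.    6. ]
 [256.5  72.    6. ]
 [257.5  92.    6. ]]
angle 7.995262217655216 [0.2743 0.282  0.2841]
end [[0.554  0.2745 0.005 ]]
[[0.555  0.2734 0.0089 0.0025]]
[[0.6055 0.1406 0.0649 0.0005]
 [0.5334 0.1564 0.0621 0.0004]]
[[0.6023 0.149  0.088 ]
 [0.5359 0.1645 0.088 ]]
[[ 0.657   0.186   0.088 ]
 [ 0.5015  0.2172  0.088 ]
 [ 0.4583 -0.0302  0.088 ]]
```

In the tool's units: 175 mm / 600 = 0.2917, 150 mm / 600 = 0.25.

Call:
arm_command(
  commands=[
    {"delta_pos": [0.2067,-0.0233,0.1],"yaw": 0,"claw": 0.6},
    {"delta_pos": [0.2067,-0.0233,0.1667],"yaw": 0,"claw": 0.6},
    {"delta_pos": [0.2067,-0.0233,0.25],"yaw": 0,"claw": 0.6},
    {"delta_pos": [0.2067,-0.0233,0.2917],"yaw": 0,"claw": 0.6},
    {"delta_pos": [0.2067,-0.0233,0.2917],"yaw": 0,"claw": 0.6},
  ],
)

```text
clock: 2.7
position: [0.6167, 0.2698, 0.0506]
tool_rot: [3.14, 0.006, 0.139]
force: [-0.4, -0.4, 0.2]
opening: 0.0514
gripper_force: 0.0
```

Run:
```python
from h import *
f=grab('wrist','w2');s=bot.state();print(s['position'],s['tool_rot'],s['joints'],s['force'])
p=s['position'];print(proj(f,[p,p+[0,0,.019],[.616,.2825,.005],[.5555,.274,.005],[.64,.2865,.005]]))
```

```text
[0.61570707 0.26889259 0.04717664] [3.13845232 0.0100228  0.13868175] [-0.08992489  0.69716325 -0.56439809  1.4089009   0.38340755  1.15650577
 -2.13868272] [-1.4764193  -2.5856552  -3.62226912]
[[279.84336407 256.65140243]
 [280.25272144 274.90679009]
 [258.40983451 224.73383048]
 [260.07512381 306.19393583]
 [256.70004828 188.05394308]]
```

View pics/w2.png

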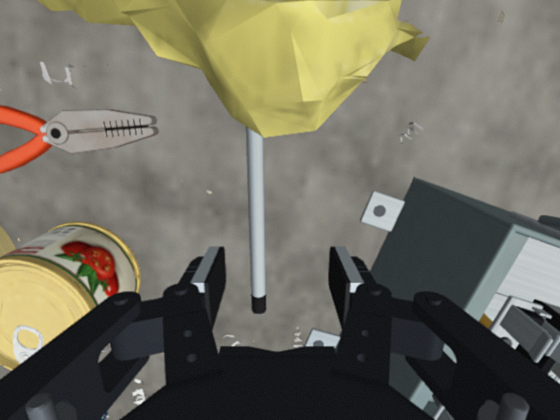

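Call:
arm_command(
  commands=[
    {"delta_pos": [0,0,0],"yaw": 0,"claw": 0.6},
    {"delta_pos": [0,0,0],"yaw": 0,"claw": 0.6},
  ],
)

```text
clock: 2.95
position: [0.6183, 0.2719, 0.0583]
tool_rot: [-3.141, -0.002, 0.139]
force: [0.5, -0.8, 0.1]
opening: 0.0512
gripper_force: 0.0
```

In the tool's units: 52 mm / 600 = 0.0867, 44 mm / 600 = 0.0733.

Call:
arm_command(
  commands=[
    {"delta_pos": [0,-0.0183,0.025],"yaw": 0,"claw": 0.6},
    {"delta_pos": [0,-0.0183,0.05],"yaw": 0,"claw": 0.6},
    {"delta_pos": [0,-0.0183,0.0733],"yaw": 0,"claw": 0.6},
    {"delta_pos": [0,-0.0183,0.0867],"yaw": 0,"claw": 0.6},
    {"delta_pos": [0,-0.0183,0.0867],"yaw": 0,"claw": 0.6},
  ],
)

```text
clock: 3.45
position: [0.6153, 0.2811, 0.0023]
tool_rot: [3.14, 0.003, 0.139]
force: [-0.5, -0.5, -0.0]
opening: 0.0515
gripper_force: 0.0
```

In the tool's units: 3 mm / 600 = 0.005, 2 mm / 600 = 0.0033.

Call:
arm_command(
  commands=[
    {"delta_pos": [0,0,0],"yaw": 0,"claw": 0.3},
    {"delta_pos": [0,0,0.0033],"yaw": 0,"claw": 0.2},
    {"delta_pos": [0,0,0.005],"yaw": 0,"claw": 0},
    {"delta_pos": [0,0,0.005],"yaw": 0,"claw": 0},
    {"delta_pos": [0,0,0.005],"yaw": 0,"claw": 0},
  ],
  newtons=50,
)

```text
clock: 3.95
position: [0.6169, 0.2823, 0.0022]
tool_rot: [-3.141, -0.001, 0.139]
force: [0.0, -0.1, 3.4]
opening: 0.0075
gripper_force: 49.0
```

Call:
arm_command(
  commands=[
    {"delta_pos": [-0.02,0,-0.0033],"yaw": 0,"claw": 0},
    {"delta_pos": [-0.05,0,-0.0067],"yaw": 0,"claw": 0},
    {"delta_pos": [-0.0833,0,-0.025],"yaw": 0,"claw": 0},
    {"delta_pos": [-0.1,0,-0.075],"yaw": 0,"claw": 0},
    {"delta_pos": [-0.1,0,-0.1167],"yaw": 0,"claw": 0},
  ],
)

```text
clock: 4.45
position: [0.5549, 0.2738, 0.0718]
tool_rot: [3.141, 0.002, 0.141]
force: [1.1, 0.7, -0.6]
opening: 0.0073
gripper_force: 48.8
```

In the tool's units: -85 mm / 600 = -0.1417, -45 mm / 600 = -0.075.

Call:
arm_command(
  commands=[
    {"delta_pos": [0,0,-0.075],"yaw": 0,"claw": 0},
    {"delta_pos": [0,0,-0.1417],"yaw": 0,"claw": 0},
    {"delta_pos": [0,0,-0.1417],"yaw": 0,"claw": 0},
    {"delta_pos": [0,0,-0.1417],"yaw": 0,"claw": 0},
  ],
)

```text
clock: 4.85
position: [0.5573, 0.2741, 0.1574]
tool_rot: [-3.141, -0.002, 0.139]
force: [0.0, -0.6, -1.0]
opening: 0.0075
gripper_force: 48.8
```

Run:
```python
from h import *
f=grab('wrist','w3');grab('scene','s3');s=bot.state();print(s['position'],s['tool_rot'],s['joints'],s['force'],s['opening'])
p=s['position'];print(proj(f,[p,p+[0,0,.019]]))
```

```text
[0.55630171 0.273179   0.15495653] [3.14070735e+00 1.94662451e-03 1.38976133e-01] [-0.05631962  0.49424136 -0.63163954  1.46991018  0.29690137  1.27635095
 -2.14951518] [-0.05674794 -0.57903914 -1.36133652] 0.007255799295080289
[[279.82235217 257.58344069]
 [280.13610012 275.77550584]]
```

View pics/w3.png

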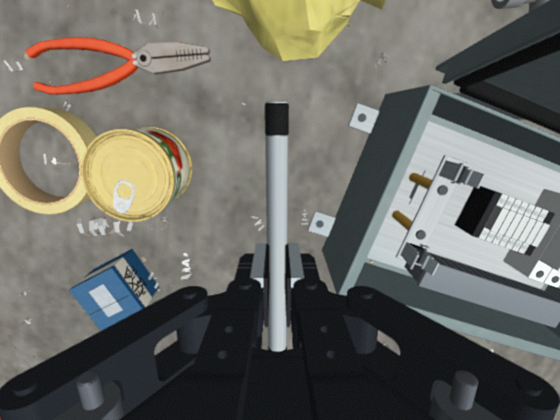

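Run:
```python
from h import *
np.set_printoptions(precision=4,suppress=True)
f=load('w3');s=load('s3');p=np.array([.5563,.2732,.155]);x=np.array([np.cos(.139),np.sin(.139),0])
e=plane(f,[(277,102),(277.3,134)],p[2]+.003);print('far end along x',(e-p)@x, (e-p)@np.array([x[1],-x[0],0]))
for d in(-.06,-.04,.03,.045,.056,.064,.07,.078,.085):
    u,v=proj(s,p+x*d+[0,0,.003])[0];i=int(round(u));j=int(round(v))
    print(d,round(u,1),round(v,1),s['color'][j-8:j+9,i].astype(int).mean(1).round().astype(int))
```

```text
far end along x [0.0761 0.0623] [-0.0014 -0.0013]
-0.06 203.2 229.9 [121 104  94  89  82  70  68  68  78  81  86  87  84  87  87  90  89]
-0.04 197.6 226.6 [ 97 100 103 113 134 167 182 169 146 125 124 125 128 131 135 138 138]
0.03 178.9 215.7 [ 52  48  46  49  55  78 103 112 106 108 117 128 139 144 150 155 155]
0.045 175.0 213.5 [ 86  66  50  45  46  63  92 122 130 129 130 145 153 150 148 146 145]
0.056 172.2 211.8 [ 57  48  50  46  47  75 102 125 129 127 137 144 145 151 151 153 157]
0.064 170.2 210.7 [ 48  45  47  44  43  48  66  84 103 119 134 146 147 149 150 152 156]
0.07 168.7 209.8 [ 51  47  48  48  49  49  54  55  69  92 119 136 147 149 149 152 155]
0.078 166.7 208.6 [ 55  50  44  52  76 104 117 116 112 111 127 141 145 149 150 151 155]
0.085 164.9 207.6 [ 85  62  52  67  97 125 151 163 167 166 163 166 161 161 162 162 163]
```

In the tool's units: 126 mm / 600 = 0.21, 115 mm / 600 = 0.1917, 18.5 degrees / 360 = 0.0514.

Call:
arm_command(
  commands=[
    {"delta_pos": [-0.0067,0.0667,0],"yaw": 0.0194,"claw": 0},
    {"delta_pos": [-0.0133,0.1333,0],"yaw": 0.0389,"claw": 0},
    {"delta_pos": [-0.02,0.1917,0.025],"yaw": 0.0514,"claw": 0},
    {"delta_pos": [-0.02,0.21,0.05],"yaw": 0.0514,"claw": 0},
    {"delta_pos": [-0.02,0.21,0.05],"yaw": 0.0514,"claw": 0},
  ],
)

```text
clock: 5.45
position: [0.5609, 0.1432, 0.1226]
tool_rot: [3.138, 0.006, -0.188]
force: [-1.6, -1.0, -0.7]
opening: 0.0079
gripper_force: 49.0
```

Call:
arm_command(
  commands=[
    {"delta_pos": [0,0,0],"yaw": 0,"claw": 0},
    {"delta_pos": [0,0,0],"yaw": 0,"claw": 0},
  ],
)

```text
clock: 5.65
position: [0.5622, 0.1495, 0.1267]
tool_rot: [-3.14, 0.0, -0.181]
force: [-0.0, -0.3, 0.1]
opening: 0.0076
gripper_force: 49.0
```

Run:
```python
from h import *
f=grab('wrist','w4');grab('top','t4');s=bot.state();print(s['position'],s['tool_rot'],s['joints'],s['force'],s['opening'])
p=s['position'];print(proj(f,[p,p+[0,0,.019]]))
```

```text
[0.56246893 0.14931389 0.12699251] [-3.14037053e+00 -5.82443496e-04 -1.81187045e-01] [ 0.1126246   0.41803816 -0.5502916   1.61712509  0.23178053  1.17113171
 -2.24169174] [ 0.11329484 -0.41292645 -0.773201  ] 0.0074346326653785995
[[278.007245   256.94653923]
 [278.05991087 275.55916286]]
```

View pics/w4.png

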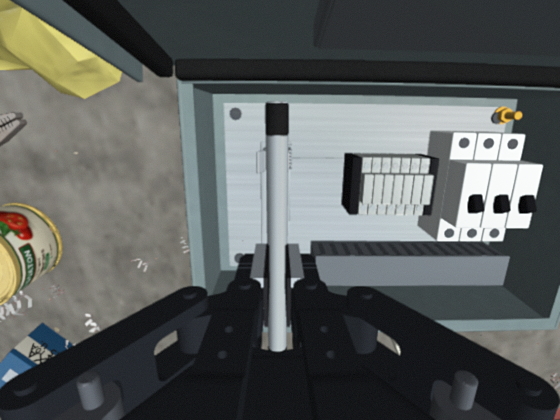

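Run:
```python
from h import *
np.set_printoptions(precision=4,suppress=True,linewidth=250)
f=load('w4');g=f['color'].astype(int).mean(2).round().astype(int)
for r in(125,140,145,150,155,160,165,170,180): print(r,g[r,250:306])
for r in(110,150,200,250,290): print('wall',r,g[r,172:240])
```

```text
125 [196 197 195 195 196 195 197 196 194 195 198 195 198 199 194 119  40  14  17  24  26  27  27  25  31  34  31  33  33  32  37  32  34  35  34  32  25  29  87 175 197 196 195 195 196 194 197 193 195 195 196 195 194 194 194 194]
140 [191 193 192 192 191 190 192 192 193 193 191 191 189 195 190 151 103  92 101 116 129 144 154 162 174 181 189 193 194 192 194 194 196 194 190 187 183 164 169 179 189 188 187 189 188 189 190 189 189 191 188 189 187 189 190 189]
145 [195 193 194 195 194 196 194 194 196 190 162 171 186 192 188 152 104  90 104 114 130 142 153 166 174 181 189 192 193 193 193 194 195 195 193 186 181 165 169 171 175 177 189 190 191 189 192 191 190 193 191 192 192 192 194 191]
150 [195 196 195 197 194 195 191 192 181 169 148 152 148 135 122 109  93  88 103 116 129 141 153 164 175 180 188 193 192 193 193 194 196 194 192 188 180 158 141 150 159 164 183 191 192 191 191 193 193 191 194 192 193 192 192 193]
155 [187 188 187 189 188 180 154 172 191 182 173 174 172 173 178 154 106  89 103 115 129 140 151 163 172 182 187 193 192 191 192 195 196 194 192 186 178 167 185 174 170 177 184 187
[... 1689 characters left out ...]
93  94  94  93  91  93  93  90  95  98 126 143 144 145 145 144 145 143 143 150 179 193 192 193 192 192 192
 192 190 192 193 194 192]
wall 250 [113 114 113 111 111 114 113 116 118 116 118 122 129 141 156 169 162 145 146 154 153 150 146 145 146 145 146 145 147 144 130 108  94  91  92  94  92  93  93  90  90  92  91  92  89  91  94 111 133 143 144 145 144 146 146 144 149 175 189 192 190 190
 189 191 191 192 191 193]
wall 290 [124 123 121 107  87  66  37  27  20  17  22  22  23  21  26  21  22  21  20  22  22  20  17  21  25  24  24  22  24  21  22  22  18  30  57  82  93  92  92  92  88  81  72  67  70  68  70  69  69  71  71  71  70  59  41  28  22  24  24  23  21  20
  19  24  20  20  21  20]
```

Run:
```python
from h import *
np.set_printoptions(precision=4,suppress=True,linewidth=250)
f=load('w4');p=np.array([.5625,.1493,.127]);a=-.1812
x=np.array([np.cos(a),np.sin(a),0]);y=np.array([-x[1],x[0],0])
def rel(uv,z): q=plane(f,uv,z)-p; return np.c_[q@x,q@y]
print('outer edge (y_box=.130)',rel([(179.5,110),(182.5,150),(186,200)],.088))
print('inner edge',rel([(194,110),(196,150),(199.5,200),(203,250)],.088))
print('rod',rel([(277,105),(277,150),(277.3,200),(277.5,230)],.130))
for z in(.07,.08,.09): print('clip',z,rel([(256,160),(291,160),(276,145),(276,172)],z))
print('back rim?'); g=f['color'].astype(int).mean(2).round().astype(int)
for c in(230,320,400): print(c,g[55:105,c])
```

```text
outer edge (y_box=.130) [[0.072  0.0558]
 [0.0495 0.0558]
 [0.0192 0.0562]]
inner edge [[ 0.0719  0.0475]
 [ 0.0494  0.0479]
 [ 0.0192  0.0479]
 [-0.014   0.048 ]]
rod [[0.0731 0.0005]
 [0.0538 0.0005]
 [0.0306 0.0004]
 [0.0156 0.0003]]
clip 0.07 [[ 0.041   0.0142]
 [ 0.041  -0.0084]
 [ 0.0506  0.0012]
 [ 0.0332  0.0013]]
clip 0.08 [[ 0.0424  0.0135]
 [ 0.0424 -0.008 ]
 [ 0.0515  0.0012]
 [ 0.035   0.0012]]
clip 0.09 [[ 0.0438  0.0128]
 [ 0.0438 -0.0076]
 [ 0.0524  0.0011]
 [ 0.0367  0.0012]]
back rim?
230 [ 55  57  54  43  30  31  33  35  36  37  37  35  33  35  33  33  35  32  31  29  29  22  21  13  14  51 107 118  82  46  44  49  47  45  47  47  45  43  69 138 157 153 151 154 153 151 150 160 193 202]
320 [ 53  54  57  53  40  30  33  32  31  32  33  36  35  32  33  36  32  36  33  33  32  30  24  21  12  22  66 109 109  72  44  45  46  45  46  44  44  42  47  86 142 158 155 155 154 152 151 153 169 193]
400 [ 54  55  54  53  53  50  34  31  34  33  34  34  33  35  35  34  33  34  37  32  32  31  29  28  23  13  10  58 133 129  85  50  44  46  49  44  45  46  47  43  70 116 148 150 150 149 148 148 152 173]
```

In the tool's units: 40 mm / 600 = 0.0667, 37 mm / 600 = 0.0617.

Call:
arm_command(
  commands=[
    {"delta_pos": [0,-0.0008,0.025],"yaw": 0,"claw": 0},
    {"delta_pos": [0,-0.0008,0.0433],"yaw": 0,"claw": 0},
    {"delta_pos": [0,-0.0008,0.0533],"yaw": 0,"claw": 0},
    {"delta_pos": [0,-0.0008,0.0617],"yaw": 0,"claw": 0},
    {"delta_pos": [0,-0.0008,0.0667],"yaw": 0,"claw": 0},
  ],
  newtons=80,
)

```text
clock: 6.25
position: [0.5625, 0.1489, 0.0859]
tool_rot: [-3.14, 0.0, -0.183]
force: [1.0, 2.6, 0.6]
opening: 0.006
gripper_force: 79.1
```

In the tool's units: 13 mm / 600 = 0.0217, 11 mm / 600 = 0.0183.

Call:
arm_command(
  commands=[
    {"delta_pos": [0,0,0.005],"yaw": 0,"claw": 0},
    {"delta_pos": [0,0,0.01],"yaw": 0,"claw": 0},
    {"delta_pos": [0,0,0.015],"yaw": 0,"claw": 0},
    {"delta_pos": [0,0,0.0183],"yaw": 0,"claw": 0},
    {"delta_pos": [0,0,0.0217],"yaw": 0,"claw": 0},
  ],
)

```text
clock: 6.75
position: [0.563, 0.15, 0.0739]
tool_rot: [-3.139, -0.001, -0.182]
force: [1.2, 5.6, -5.3]
opening: 0.0059
gripper_force: 78.7
```

In the tool's units: 3 mm / 600 = 0.005, 2 mm / 600 = 0.0033.

Call:
arm_command(
  commands=[
    {"delta_pos": [0,0,0.0017],"yaw": 0,"claw": 0},
    {"delta_pos": [0,0,0.0033],"yaw": 0,"claw": 0},
    {"delta_pos": [0,0,0.005],"yaw": 0,"claw": 0},
    {"delta_pos": [0,0,0.005],"yaw": 0,"claw": 0},
  ],
)

```text
clock: 7.15
position: [0.5627, 0.1491, 0.0712]
tool_rot: [-3.14, -0.001, -0.183]
force: [-1.9, 5.1, 3.1]
opening: 0.0062
gripper_force: 79.7
```

In the tool's units: 3 mm / 600 = 0.005, 2 mm / 600 = 0.0033.

Call:
arm_command(
  commands=[
    {"delta_pos": [0,0,0.0017],"yaw": 0,"claw": 0},
    {"delta_pos": [0,0,0.0033],"yaw": 0,"claw": 0},
    {"delta_pos": [0,0,0.005],"yaw": 0,"claw": 0},
    {"delta_pos": [0,0,0.005],"yaw": 0,"claw": 0},
  ],
)

```text
clock: 7.55
position: [0.5628, 0.1492, 0.0708]
tool_rot: [-3.141, -0.002, -0.183]
force: [-11.8, 1.3, 25.1]
opening: 0.0062
gripper_force: 82.2
```

Run:
```python
from h import *
np.set_printoptions(precision=4,suppress=True)
f=grab('wrist','w5');s=bot.state();print(s['position'],s['tool_rot'],s['force'],s['torque'])
```

```text
[0.5628 0.1492 0.0708] [-3.1406 -0.002  -0.1829] [-12.0846   1.1452  27.1488] [ 0.2495  2.6431 -0.1555]
```

View pics/w5.png

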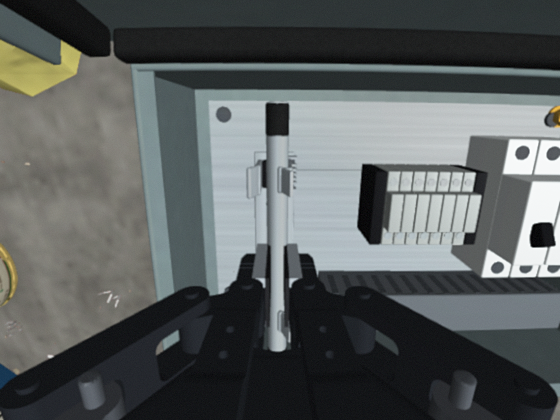

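In the tool's units: -3 mm / 600 = -0.005.

Call:
arm_command(
  commands=[
    {"delta_pos": [0,0,-0.005],"yaw": 0,"claw": 0},
    {"delta_pos": [0,0,-0.005],"yaw": 0,"claw": 0.3},
    {"delta_pos": [0,0,-0.005],"yaw": 0,"claw": 0.3},
    {"delta_pos": [0,0,-0.005],"yaw": 0,"claw": 0.3},
    {"delta_pos": [0,0,-0.005],"yaw": 0,"claw": 0.3},
  ],
)

```text
clock: 8.1
position: [0.5626, 0.1472, 0.07]
tool_rot: [3.141, 0.0, -0.185]
force: [-0.2, -0.6, 0.6]
opening: 0.0257
gripper_force: 0.0
```

In the tool's units: -55 mm / 600 = -0.0917, -45 mm / 600 = -0.075.

Call:
arm_command(
  commands=[
    {"delta_pos": [0,0,-0.02],"yaw": 0,"claw": 0.3},
    {"delta_pos": [0,0,-0.0417],"yaw": 0,"claw": 0.3},
    {"delta_pos": [0,0,-0.075],"yaw": 0,"claw": 0.3},
    {"delta_pos": [0,0,-0.0917],"yaw": 0,"claw": 0.3},
    {"delta_pos": [0,0,-0.0917],"yaw": 0,"claw": 0},
  ],
)

```text
clock: 8.6
position: [0.564, 0.1484, 0.1279]
tool_rot: [-3.14, -0.004, -0.184]
force: [1.2, -0.1, 0.0]
opening: 0.012
gripper_force: 0.0
```

Call:
arm_command(
  commands=[
    {"delta_pos": [0,0,0],"yaw": 0,"claw": 0},
    {"delta_pos": [0,0,0],"yaw": 0,"claw": 0},
    {"delta_pos": [0,0,0],"yaw": 0,"claw": 0},
  ],
)

```text
clock: 8.9
position: [0.5621, 0.1476, 0.1245]
tool_rot: [3.141, 0.001, -0.184]
force: [-0.5, -0.3, -0.3]
opening: 0.0004
gripper_force: 0.0
```

Run:
```python
from h import *
np.set_printoptions(precision=4,suppress=True,linewidth=250)
f=grab('wrist','w6');grab('scene','s6');grab('top','t6');s=bot.state();print(s['position'],s['tool_rot'],s['force'],s['torque'],s['opening'])
g=f['color'].astype(int).mean(2).round().astype(int)
for r in range(95,290,8): print(r,g[r,245:305])
```

```text
[0.5624 0.1478 0.1248] [ 3.1414  0.0008 -0.1837] [-1.1501 -0.3517 -0.9749] [-0.0276 -0.0302  0.0156] 0.00022345582078939861
95 [152 151 151 152 150 150 151 153 153 152 153 156 156 155 152 154 156 155 157 153 155 154 153 154 157 153 155 155 157 155 155 156 154 153 155 155 154 151 151 152 152 152 151 152 152 152 151 151 150 151 148 149 151 150 147 150 148 148 150 149]
103 [187 189 187 187 188 186 186 189 187 188 186 187 188 187 186 187 188 187 188 188 188 189 189 184 181 183 182 180 182 181 183 181 181 180 188 187 187 187 188 188 186 183 181 181 179 179 180 180 179 181 179 181 179 180 180 177 180 178 178 181]
111 [197 198 199 199 198 198 198 198 198 200 197 198 199 197 198 198 198 197 204 194 131  50  16  20  24  27  28  30  30  35  33  30  34  34  30  29  33  93 177 200 201 199 198 199 198 198 198 199 199 198 200 199 198 200 199 198 199 197 198 198]
119 [193 194 193 194 193 193 192 193 194 194 193 192 193 193 193 192 193 194 197 188 130  49  13  21  24  26  29  32  32  35  33  35  37  31  32  28  30  87 171 192 193 191 191 192 191 194 190 192 193 192 191 192 192 192 192 192 191 191 19
[... 4472 characters left out ...]
 20  21  25  23  23  19  34  71  97 106 104 102 105 103 103 104 103 105 106 100  60  24  20  20  19  13  15  40  88 105 105 104 103 106 104 104 104 106 106 106  82  45  22  20  23  20  24  20  23  25  18  24]
279 [ 25  23  20  23  22  20  22  21  24  17  25  20  23  16  25  27  37  53  63  98 146 182 196 203 204 202 203 171 102  52  39  44  44  42  39  73 149 194 203 204 203 198 185 147 112  91  55  39  31  24  24  22  24  19  24  21  23  23  21  26]
287 [ 23  23  20  26  27  32  36  40  40  44  48  52  51  50  44  35  30  18  24  24  21  24  20  21  19  39  95 119  87  53  45  48  49  50  47  66 112  95  51  21  20  22  22  24  23  20  25  21  22  24  29  37  39  40  44  48  48  49  50  46]
```

In the tool's units: 44 mm / 600 = 0.0733, 40 mm / 600 = 0.0667.

Call:
arm_command(
  commands=[
    {"delta_pos": [-0.015,-0.0017,0.025],"yaw": 0,"claw": 0},
    {"delta_pos": [-0.015,-0.0017,0.05],"yaw": 0,"claw": 0},
    {"delta_pos": [-0.015,-0.0017,0.0667],"yaw": 0,"claw": 0},
    {"delta_pos": [-0.015,-0.0017,0.0733],"yaw": 0,"claw": 0},
    {"delta_pos": [-0.015,-0.0017,0.0733],"yaw": 0,"claw": 0},
  ],
)

```text
clock: 9.55
position: [0.5537, 0.1502, 0.0805]
tool_rot: [3.141, 0.001, -0.184]
force: [-1.1, 0.1, 0.4]
opening: 0.0
gripper_force: 0.0
```

Call:
arm_command(
  commands=[
    {"delta_pos": [0,0,0.0017],"yaw": 0,"claw": 0},
    {"delta_pos": [0,0,0.0033],"yaw": 0,"claw": 0},
    {"delta_pos": [0,0,0.005],"yaw": 0,"claw": 0},
    {"delta_pos": [0,0,0.005],"yaw": 0,"claw": 0},
  ],
)

```text
clock: 9.95
position: [0.5544, 0.1507, 0.079]
tool_rot: [-3.141, -0.001, -0.184]
force: [-0.6, -0.2, 2.7]
opening: 0.0001
gripper_force: 1.4
```

In the tool's units: -225 mm / 600 = -0.375, -175 mm / 600 = -0.2917, -32 degrees / 360 = -0.0889.

Call:
arm_command(
  commands=[
    {"delta_pos": [0,0,-0.05],"yaw": 0,"claw": 0},
    {"delta_pos": [0,0,-0.125],"yaw": -0.0222,"claw": 0.3},
    {"delta_pos": [0,0,-0.2083],"yaw": -0.0444,"claw": 0.6},
    {"delta_pos": [0,0,-0.2917],"yaw": -0.0667,"claw": 0.6},
    {"delta_pos": [0,0,-0.375],"yaw": -0.0889,"claw": 0.6},
  ],
)

```text
clock: 10.45
position: [0.5535, 0.1503, 0.3056]
tool_rot: [3.141, -0.0, 0.381]
force: [1.0, 1.3, 0.0]
opening: 0.0512
gripper_force: 0.0
```

In the tool's units: -30 mm / 600 = -0.05, -40 degrees / 360 = -0.1111.

Call:
arm_command(
  commands=[
    {"delta_pos": [0,0,-0.05],"yaw": -0.0222,"claw": 0.6},
    {"delta_pos": [0,0,-0.05],"yaw": -0.0444,"claw": 0.6},
    {"delta_pos": [0,0,-0.05],"yaw": -0.0667,"claw": 0.6},
    {"delta_pos": [0,0,-0.05],"yaw": -0.0889,"claw": 0.6},
    {"delta_pos": [0,0,-0.05],"yaw": -0.1111,"claw": 0.6},
  ],
)

```text
clock: 10.95
position: [0.5539, 0.1504, 0.3334]
tool_rot: [3.141, -0.0, 1.079]
force: [0.1, -0.3, -0.0]
opening: 0.0512
gripper_force: 0.0
```

In the tool's units: -18 degrees / 360 = -0.05.

Call:
arm_command(
  commands=[
    {"delta_pos": [0,0,0],"yaw": -0.0222,"claw": 0.6},
    {"delta_pos": [0,0,0],"yaw": -0.0444,"claw": 0.6},
    {"delta_pos": [0,0,0],"yaw": -0.05,"claw": 0.6},
    {"delta_pos": [0,0,0],"yaw": -0.05,"claw": 0.6},
    {"delta_pos": [0,0,0],"yaw": -0.05,"claw": 0.6},
  ],
)

```text
clock: 11.45
position: [0.5539, 0.1504, 0.3334]
tool_rot: [3.142, -0.0, 1.385]
force: [0.3, -0.1, -0.2]
opening: 0.0513
gripper_force: 0.0
```

Run:
```python
from h import *
np.set_printoptions(precision=4,suppress=True,linewidth=250)
f=grab('wrist','w7');t=grab('top','t7');s7=grab('scene','s7');s=bot.state();print(s['position'],s['tool_rot'],s['joints'],s['force'],s['opening'])
# rod check: far & near sleeve ends with top0-like view
p=s['position'];a=s['tool_rot'][2]
b=-.1833;X=np.array([np.cos(b),np.sin(b),0]);Y=np.array([-X[1],X[0],0]);H=np.array([.6405,.0571,.1])
d=(H+.025*X+[0,0,.170]-p)
tx=np.array([np.cos(a),np.sin(a),0]);ty=np.array([np.sin(a),-np.cos(a),0]);print('delta tool mm',1e3*d@tx,1e3*d@ty,-1e3*d[2])
print('rail edge proj wrist',proj(f,[H+.033*X+k*Y+[0,0,.1886] for k in(-.1,0,.1)]))
```

```text
[0.5539 0.1505 0.3334] [ 3.1415 -0.      1.3862] [ 0.2886  0.3489 -0.8355  1.2952  0.2566  1.6058 -0.6914] [-0.1648 -0.0918 -0.0096] 0.05137859897563554
delta tool mm -75.86162396559412 127.26480680797673 63.38031094128927
rail edge proj wrist [[441.5788 427.0672]
 [464.3173 326.3957]
 [490.9955 193.0802]]
```

Run:
```python
from h import *
np.set_printoptions(precision=4,suppress=True,linewidth=250)
f=load('w7');g=f['color'].astype(int)
b=-.1833;X=np.array([np.cos(b),np.sin(b),0]);Y=np.array([-X[1],X[0],0]);H=np.array([.6405,.0571,.1])
th=np.radians(100);e=np.cos(th)*X-np.sin(th)*np.array([0,0,1]);n=np.sin(th)*X+np.cos(th)*np.array([0,0,1])
for k in(0,.05,.1):
    P=[H-.1915*e-.0145*n+k*Y,H-.1915*e+.0015*n+k*Y,H-.1715*e-.0145*n+k*Y];uv=proj(f,P);print('pred innertop,outertop,innerbot',uv.tolist())
    r=int(uv[:2,1].mean());c=int(uv[0,0]);print(r,c-40,g[r,c-40:c+50].mean(1).round().astype(int))
```

```text
pred innertop,outertop,innerbot [[447.3809702480868, 329.0603875335878], [466.4024463470665, 326.10396759113115], [430.0557738751969, 312.72937117017125]]
327 407 [ 69  65  69  67  65  68  66  69  68  70  68  70  70  69  68  70  72  73  70  67  61  47  29  23  21  21  24  25  24  23  23  24  24  21  23  23  22  22  24  19  23  20  20  21  18  21  22  24  18  23  20  23  22  21  20  22  20  21  20  19  25  21
  17  19  21  21  19  17  24  21  19  21  20  24  18  17  17  26  46  76  96 102 108 108 112 113 118 119 122 127]
pred innertop,outertop,innerbot [[459.30789018832365, 266.325368105515], [479.3981748160348, 264.1464646344331], [439.77878183805205, 253.9410959665889]]
265 419 [164  69  64  66  67  66  65  64  68  66  63  65  65  67  67  54  30  13  15  19  37  59  62  64  62  60  60  65  63  62  62  64  63  63  67  67  67  67  72  90 117 137 150 158 158 161 159 158 160 161 157 157 157 156 156 156 156 155 159 157 141 145
 147 146 148 149 154 154 156 154 157 158 157 154 157 155 161 161 161 161 161 160 158 158 155 151 151 152 147 143]
pred innertop,outertop,innerbot [[472.12725809968174, 194.04038434343335], [493.31675779928946, 192.97904725918605], [450.14803658769495, 187.0994256158724]]
193 432 [ 91  87  86  87  88  90  96 108 132 145 101  71  65  61  43  18  11  11  24  42  61  63  62  62  63  64  66  66  64  68  65  67  65  67  67  68  68  66  71  87 111 130 144 159 162 164 162 163 164 164 163 163 162 163 161 163 162 163 162 159 152 115
  74  61  62  63  63  63  67  72  79  93 109 120 132 139 143 146 144 145 146 146 147 146 146 147 145 148 151 147]
```

In the tool's units: 127 mm / 600 = 0.2117, 117 mm / 600 = 0.195.

Call:
arm_command(
  commands=[
    {"delta_pos": [-0.0417,0.07,0],"yaw": 0,"claw": 0.6},
    {"delta_pos": [-0.085,0.1417,0],"yaw": 0,"claw": 0.6},
    {"delta_pos": [-0.1167,0.195,0],"yaw": 0,"claw": 0.6},
    {"delta_pos": [-0.1267,0.2117,0],"yaw": 0,"claw": 0.6},
    {"delta_pos": [-0.1267,0.2117,0],"yaw": 0,"claw": 0.6},
  ],
)

```text
clock: 12.1
position: [0.6659, 0.0507, 0.332]
tool_rot: [-3.14, 0.0, 1.384]
force: [0.1, -0.4, 0.9]
opening: 0.0513
gripper_force: 0.0
```

Call:
arm_command(
  commands=[
    {"delta_pos": [0,0,0],"yaw": 0,"claw": 0.6},
    {"delta_pos": [0,0,0],"yaw": 0,"claw": 0.6},
  ],
)

```text
clock: 12.3
position: [0.664, 0.0546, 0.3341]
tool_rot: [3.141, -0.001, 1.39]
force: [-0.2, 0.3, -0.5]
opening: 0.0512
gripper_force: 0.0
```

Run:
```python
from h import *
f=grab('wrist','w8');s=bot.state();print(s['position'],s['tool_rot'],s['joints'],s['force'],s['opening'])
p=s['position'];b=-.1833;X=np.array([np.cos(b),np.sin(b),0]);H=np.array([.6405,.0571,.1])
print('boxx rel hinge',(p-H)@X, proj(f,[p]))
```

```text
[0.6640338  0.05438625 0.33423803] [ 3.14069717e+00 -4.84273395e-04  1.38956689e+00] [ 0.28533665  0.56074021 -0.75811261  1.00065737  0.37782528  1.70217137
 -0.51942551] [ 0.3779019  -0.17481917  0.3063377 ] 0.05132327486585448
boxx rel hinge 0.023634197253334238 [[279.66517314 260.94418892]]
```

View pics/w8.png

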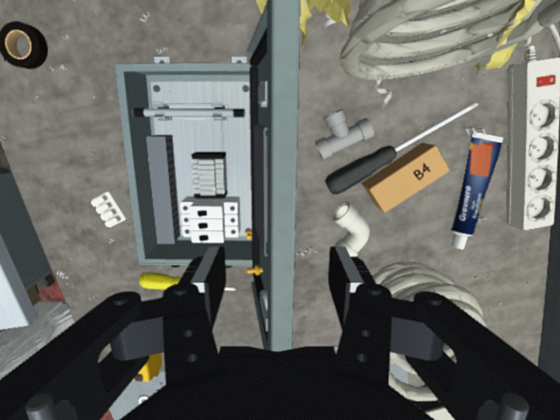

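In the tool's units: 64 mm / 600 = 0.1067, 58 mm / 600 = 0.0967.

Call:
arm_command(
  commands=[
    {"delta_pos": [0,0.0017,0.0333],"yaw": 0,"claw": 0.6},
    {"delta_pos": [0,0.0017,0.0667],"yaw": 0,"claw": 0.6},
    {"delta_pos": [0,0.0017,0.0967],"yaw": 0,"claw": 0.5},
    {"delta_pos": [0,0.0017,0.1067],"yaw": 0,"claw": 0.4},
    {"delta_pos": [0,0.0017,0.1067],"yaw": 0,"claw": 0.35},
  ],
  newtons=20,
)

```text
clock: 12.85
position: [0.6652, 0.0528, 0.2691]
tool_rot: [-3.141, 0.001, 1.388]
force: [0.2, 0.1, -0.3]
opening: 0.03
gripper_force: 0.0
```

Call:
arm_command(
  commands=[
    {"delta_pos": [0,0,0],"yaw": 0,"claw": 0.2},
    {"delta_pos": [0,0,0],"yaw": 0,"claw": 0},
    {"delta_pos": [0,0,0],"yaw": 0,"claw": 0},
    {"delta_pos": [0,0,0],"yaw": 0,"claw": 0},
  ],
)

```text
clock: 13.25
position: [0.6661, 0.0528, 0.2706]
tool_rot: [3.14, -0.001, 1.387]
force: [-1.3, 0.8, 4.9]
opening: 0.0179
gripper_force: 20.4
```

In the tool's units: -31.6 mm / 600 = -0.0527, -25.3 mm / 600 = -0.0422.

Call:
arm_command(
  commands=[
    {"delta_pos": [0,-0.0105,-0.0012],"yaw": 0,"claw": 0},
    {"delta_pos": [0,-0.021,-0.0022],"yaw": 0,"claw": 0},
    {"delta_pos": [0,-0.0315,-0.0027],"yaw": 0,"claw": 0},
    {"delta_pos": [0,-0.0422,-0.0028],"yaw": 0,"claw": 0},
    {"delta_pos": [0,-0.0527,-0.0027],"yaw": 0,"claw": 0},
  ],
)

```text
clock: 13.75
position: [0.6343, 0.0588, 0.2708]
tool_rot: [3.142, -0.001, 1.388]
force: [1.9, 3.3, 0.1]
opening: 0.0155
gripper_force: 20.2
```

In the tool's units: -31.4 mm / 600 = -0.0523, -25.2 mm / 600 = -0.042.

Call:
arm_command(
  commands=[
    {"delta_pos": [0,-0.0105,0.0005],"yaw": 0,"claw": 0},
    {"delta_pos": [0,-0.021,0.0015],"yaw": 0,"claw": 0},
    {"delta_pos": [0,-0.0315,0.0028],"yaw": 0,"claw": 0},
    {"delta_pos": [0,-0.042,0.0045],"yaw": 0,"claw": 0},
    {"delta_pos": [0,-0.0523,0.0065],"yaw": 0,"claw": 0},
  ],
)

```text
clock: 14.25
position: [0.6062, 0.0641, 0.2686]
tool_rot: [3.134, -0.002, 1.386]
force: [9.7, 4.2, 1.7]
opening: 0.0158
gripper_force: 77.1
```

Call:
arm_command(
  commands=[
    {"delta_pos": [0,0,0],"yaw": 0,"claw": 0.19},
    {"delta_pos": [0,0,0],"yaw": 0,"claw": 0.2},
    {"delta_pos": [0,0,0],"yaw": 0,"claw": 0.21},
  ],
)

```text
clock: 14.55
position: [0.6045, 0.0644, 0.2682]
tool_rot: [3.139, -0.001, 1.387]
force: [1.6, 3.0, 5.8]
opening: 0.0182
gripper_force: 20.9
```

In the tool's units: -30.3 mm / 600 = -0.0505, -24.4 mm / 600 = -0.0407.

Call:
arm_command(
  commands=[
    {"delta_pos": [0,-0.0103,0.0023],"yaw": 0,"claw": 0.225},
    {"delta_pos": [0,-0.0205,0.0052],"yaw": 0,"claw": 0.24},
    {"delta_pos": [0,-0.0307,0.0082],"yaw": 0,"claw": 0.25},
    {"delta_pos": [0,-0.0407,0.0117],"yaw": 0,"claw": 0.265},
    {"delta_pos": [0,-0.0505,0.0153],"yaw": 0,"claw": 0.275},
  ],
)

```text
clock: 15.05
position: [0.5731, 0.0688, 0.2569]
tool_rot: [-3.14, 0.001, 1.387]
force: [-1.3, 0.7, -1.3]
opening: 0.0234
gripper_force: 0.7
```

Call:
arm_command(
  commands=[
    {"delta_pos": [0,-0.0097,0.0042],"yaw": 0,"claw": 0.285},
    {"delta_pos": [0,-0.0192,0.0087],"yaw": 0,"claw": 0.295},
    {"delta_pos": [0,-0.0287,0.0135],"yaw": 0,"claw": 0.305},
    {"delta_pos": [0,-0.0378,0.0187],"yaw": 0,"claw": 0.312},
    {"delta_pos": [0,-0.047,0.0242],"yaw": 0,"claw": 0.32},
  ],
)

```text
clock: 15.55
position: [0.5459, 0.0746, 0.243]
tool_rot: [-3.141, 0.0, 1.387]
force: [-1.8, 0.2, -2.5]
opening: 0.0275
gripper_force: 0.8
```

Call:
arm_command(
  commands=[
    {"delta_pos": [0,0,0],"yaw": 0,"claw": 0.3},
    {"delta_pos": [0,0,0],"yaw": 0,"claw": 0.28},
    {"delta_pos": [0,0,0],"yaw": 0,"claw": 0},
    {"delta_pos": [0,0,0],"yaw": 0,"claw": 0},
  ],
  newtons=25,
)

```text
clock: 15.95
position: [0.5468, 0.0744, 0.244]
tool_rot: [3.141, -0.0, 1.387]
force: [-5.3, -1.8, 6.3]
opening: 0.0244
gripper_force: 22.9
```

Run:
```python
from h import *
np.set_printoptions(precision=4,suppress=True,linewidth=200)
s=bot.state();print(s['position'],s['force'],s['opening'],s['gripper_force'])
sc=grab('scene','s9');t=grab('top','t9');w=grab('wrist','w9');s=bot.state();print(s['position'],s['force'],s['opening'],s['gripper_force'])
p=s['position'];b=-.1833;X=np.array([np.cos(b),np.sin(b),0]);Y=np.array([-X[1],X[0],0]);Z=np.array([0,0,1.]);H=np.array([.6405,.0571,.1])
print('tcp rel hinge',(p-H)@X,(p-H)[2])
def corner(th,k,lx=-.1915,lz=.0015):
    th=np.radians(th);e=np.cos(th)*X-np.sin(th)*Z;n=np.sin(th)*X+np.cos(th)*Z;return H+lx*e+lz*n+k*Y
# inner-top rail corner / outer-top in top view; profile along image rows at several columns
g=t['color'].astype(int).mean(2).round().astype(int)
for k in(.11,.09,-.11):
  for th in(55,60,65): print(k,th,'outer',proj(t,corner(th,k))[0],'inner',proj(t,corner(th,k,-.1915,-.0145))[0])
  u,v=proj(t,corner(60,k))[0].round().astype(int);print(v-14,g[v-14:v+20,u])
```

```text
[0.5468 0.0744 0.244 ] [-5.295  -1.8364  6.2769] 0.02437541686522206 22.916655563749373
[0.5467 0.0745 0.244 ] [-5.8047 -1.1427  5.8108] 0.024871454299866994 23.007563569117337
tcp rel hinge -0.0953574927653606 0.14399754871701462
0.11 55 outer [206.0343 192.1277] inner [205.6503 197.6226]
0.11 60 outer [206.5313 186.1484] inner [205.9962 191.9647]
0.11 65 outer [207.1848 179.8742] inner [206.5014 185.9517]
172 [158 161 157 157 162 159 157 156 161 159 159 149 147 135 120 104  93  90  91  91  94 104 107 106 106 101 105 103 103 106 107 109  97 103]
0.09 55 outer [213.8172 193.6172] inner [213.3683 199.099 ]
0.09 60 outer [214.377  187.6507] inner [213.7858 193.4555]
0.09 65 outer [215.0836 181.3876] inner [214.3537 187.4553]
174 [162 164 159 158 159 158 159 156 158 160 158 160 158 157 161 157 159 158 159 160 161 159 157 161 158 159 162 160 154 143 134 118 106 106]
-0.11 55 outer [291.5523 208.4831] inner [290.4569 213.8418]
-0.11 60 outer [292.7389 202.636 ] inner [291.5881 208.3342]
-0.11 65 outer [293.9753 196.4736] inner [292.781  202.4531]
189 [ 94  96  96  97  96  94  99  98  96  98  94 101  95 101 104 100 107 106 101 105 112 122 123 123 121 123 124 115 115 121 125 137 109 106]
```

Call:
arm_command(
  commands=[
    {"delta_pos": [0,0,0],"yaw": 0,"claw": 0},
    {"delta_pos": [0,0,0],"yaw": 0,"claw": 0},
    {"delta_pos": [0,0,0],"yaw": 0,"claw": 0},
    {"delta_pos": [0,0,0],"yaw": 0,"claw": 0},
    {"delta_pos": [0,0,0],"yaw": 0,"claw": 0},
  ],
)

```text
clock: 16.6
position: [0.5467, 0.0744, 0.244]
tool_rot: [3.141, -0.0, 1.387]
force: [-4.8, -1.1, 5.8]
opening: 0.0245
gripper_force: 23.0
```

Run:
```python
from h import *
np.set_printoptions(precision=2,suppress=True,linewidth=200)
# independent angle check in the scene view: lid's upper right corner region
f=load('s9');g=f['color'].astype(int).mean(2).round().astype(int)
b=-.1833;X=np.array([np.cos(b),np.sin(b),0]);Y=np.array([-X[1],X[0],0]);Z=np.array([0,0,1.]);H=np.array([.6405,.0571,.1])
for k in(.12,.09):
  for th in(50,55,60,65,70):
    t=np.radians(th);e=np.cos(t)*X-np.sin(t)*Z;n=np.sin(t)*X+np.cos(t)*Z
    print(k,th,proj(f,[H-.1915*e+.0015*n+k*Y,H-.1915*e-.0145*n+k*Y]).ravel())
    if th==60: u,v=proj(f,H-.1915*e+.0015*n+k*Y)[0].round().astype(int);print(v-20,g[v-20:v+25,u])
s=bot.state();print(s['position'],s['force'],s['opening'],s['gripper_force'],s['clock'])
```

```text
0.12 50 [212.87 180.85 215.28 186.75]
0.12 55 [210.3  174.86 212.81 180.49]
0.12 60 [207.65 169.19 210.23 174.5 ]
149 [212 221 213 189 173 165 165 167 165 165 155 145 138 142 143 137 127 119 120 132 145 151 154 152 152 147 133 111  88  73  70  71  76  75  75  76  75  76  76  76  76  77  76  75  76]
0.12 65 [204.94 163.91 207.56 168.83]
0.12 70 [202.21 159.05 204.84 163.54]
0.09 50 [224.11 177.67 226.52 183.5 ]
0.09 55 [221.53 171.76 224.05 177.32]
0.09 60 [218.86 166.17 221.46 171.4 ]
146 [125 141 145 147 146 143 144 141 140 139 140 137 138 142 137 128 100  85  93 112 118 134 147 150 152 147 133 110  89  82 101 127 136 130 122 108 102  95  86  83  77  74  74  75  76]
0.09 65 [216.12 160.95 218.77 165.81]
0.09 70 [213.35 156.16 216.03 160.59]
[0.55 0.07 0.24] [-4.78 -1.07  5.82] 0.024528908707663506 23.01241961773485 16.6
```

```bash
python3 -c "
from plant import hand_in
print(hand_in())"
```

```text
the job is handed in; nothing more can be done
None
```

The stay rod is pressed home in both clips and released, and the gripper is holding the lid still at about 60° open (within about 1°, checked by arm position and the scene camera); the job is handed in at 16.6 s.

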